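# Fetch the spirit level out of the half-hooded storage bin

## Task

Take the yellow spirit level out of the blue storage bin: it is longer than the opening, so bring one end up first and draw it out on a slant, then finish holding it still in the gripper with the whole level in the air about 5 cm or more above the top of the bin, touching nothing else. The program ends while still holding the level; leave the twine, the pen cup and the roll of tape where they stand.

Things in the scene. Friction and masses are not known exactly. Their poses are not given: they have to be found in the camera images.
- level_center (a point): centre of the loose spirit level, a straight yellow bar 270 mm long (its x axis), 24 mm wide (its y axis) and 40 mm tall (its z axis), black rubber ends, 0.15 to 0.3 kg, evenly distributed. It stands on its narrow edge on the bin floor, along the bin, half of it under the hood; this point is 20 mm above its underside. Its x axis points to the end that lies under the opening
- level_end_out (a point): centre of the level's end face under the opening (the exposed end), 135 mm from its centre, half-way up its 40 mm height
- level_end_in (a point): centre of the level's other end face, hidden under the hood at the start, 135 mm from its centre, half-way up its 40 mm height
- bin: fixed blue storage bin, outside 322 mm long (x), 202 mm wide (y), 120 mm tall; walls and floor 6 mm thick. Origin at the centre of its underside. A fixed grey hood, 6 mm thick with its top level with the rim, covers the robot's side of the bin, from inner wall x = -155 mm to x = +5 mm; the rest is open. Nothing of it moves
- bin_opening (a point): centre of the bin's opening at rim height (120 mm above the table): the opening is 150 mm along the bin's x and 190 mm along its y, between the hood's orange-trimmed edge and the far wall
- twine: loose spool of twine standing beside the bin, 82 mm across and 100 mm tall; origin at the centre of its underside; leave alone
- pencup: loose clear cup 90 mm across and 100 mm tall with pens and a red handle standing up to 165 mm, beside the bin; origin at the centre of its underside; leave alone
- tape: loose black roll of tape lying flat beside the bin, 90 mm across and 25 mm tall; origin at the centre of its underside; leave alone

How it is judged:
On the way:
1. one end of the level is up out of the opening while its other end is still down in the bin (((height (world z) of level_end_out above 0.14 m and height (world z) of level_end_in below 0.11 m) or (height (world z) of level_end_in above 0.14 m and height (world z) of level_end_out below 0.11 m))), for 0.1 s.
At the end, for the whole second after the job is handed in: the level is gripped by the fingers (over 2 N) and still (under 30 mm/s), the centres of both its end faces are more than 45 mm above the bin's rim (165 mm above the table), and it touches neither the bin nor a bystander (height (world z) of each of level_end_out, level_end_in above 0.165 m and contact force between the fingers and level above 2 N and contact force between level and bin below 0.1 N and contact force between level and pencup below 0.1 N and contact force between level and twine below 0.1 N and contact force between level and tape below 0.1 N and linear speed of level below 0.03 m/s); the arm keeps its last pose, push and grip.
It fails at once if the twine was moved by more than 30 mm (distance of twine from where it was at the start of the episode above 0.03 m).
It fails at once if the pen cup was moved by more than 30 mm (distance of pencup from where it was at the start of the episode above 0.03 m).
It fails at once if the roll of tape was moved by more than 30 mm (distance of tape from where it was at the start of the episode above 0.03 m).
It also fails if it takes over 40 s, if anything falls off the work surface, if the arm or the gripper's body presses on something with over 40 N, if the wrist force passes 120 N, or if a joint passes its speed limit or range.

## Robot

A 6-joint arm with a two-finger parallel gripper is mounted at the origin on the work surface. World frame = base frame: x ahead of the robot, y to its left, z up, the work surface at z = 0. Lengths are in m, angles in rad, forces in N, time in s.
With the tool pointing down it reaches from about 0.275 to 0.875 m from the base axis. Payload 12.5 kg.
Tool frame: the origin (TCP) lies midway between the tips of the shut fingers; the grasp point (between the pads) lies 19 mm behind it (ctrl.grasp_offset is the y of the grasp point in the tool frame, in m); y points along the fingers, x is the direction in which the jaws open and shut, and the axes are right-handed (so a half turn about y gives the same grasp; the last joint's range is limited). The gripper opens to 85 mm and grips with 20 to 120 N. Pads are 22 mm wide; open, the fingers measure 114 mm over their backs; the gripper's body (76 mm by 85 mm) begins 54 mm behind the grasp point. The pads swing forward as they close: fully open they stand 13 mm farther back than shut.
Start: joints at [1.255, 0.351, 1.652, -0, 1.139, -0.085], TCP at [0.126, 0.535, 0.231] pointing down, gripper open.
Joint ranges: [-2.75, 2.75], [-0.79, 2.1], [0.01, 2.65], [-1.57, 4.71], [0.07, 3.14], [-2.87, 2.87]. Speed limits (rad/s): [2.22, 2.22, 2.79, 3.14, 3.14, 3.14].

## Interface

Orientations are given as a unit quaternion [w, x, y, z].
In Python, from bench import ctrl gives the robot as it stands.
- The arm moves only by the tool arm_command, never from a script. Its arguments are lists of equal length, an entry for each row: "offset": the shift along the tool's x, y, z in mm, a list of three; "rot": the turn, a rotation vector about the tool's x, y, z in rad, a list of three; "hand": the gripper command: -1 is shut, 1 is fully open, values between are in proportion. In form: {"offset": [[tx, ty, tz], ...], "rot": [[rx, ry, rz], ...], "hand": [hand, ...]}. A call has 1 to 20 rows; each row is the pose to reach, as a shift and turn from the pose commanded when the call began, along the tool's axes at that moment; what a row does not reach only later rows make up. A row lasts 1/10 s, in which the tool goes at most 50 mm and 8.59 degrees, less where a joint would pass 70% of its speed; a pose out of reach is approached as far as the arm can. A call with a gripper value outside its range is refused whole. The fingers move at their own pace and stop on an object; the grip force is fixed at half the most. Time passes only in rows, so rows that repeat a pose let the fingers close. It gives the time, the measured TCP pose, the force and the opening at its end, in the units of the state.
- ctrl.get_obs(): the state, without advancing time (a new reading comes with each control period).
- ctrl.capture(name): name is "side" or "top"; returns the picture (384x512x3 uint8, red, green, blue); there is no depth.
- ctrl.calibration(name): a dict with "fx", "fy", "cx", "cy" (pixels), "rvec" (rotation vector, rad) and "tvec" (3), from world to camera coordinates, as OpenCV has them. Camera axes: x right, y down, z forward; pixel columns grow to the right and rows downward; lengths in m; the calibration is good to about 2 mm. A picture is of the moment at which its call begins. calibration takes no time and is no camera call.
- ctrl.hand_in(): hands the job in, once; it reports no verdict.
The state is a dict: "clock": time; "joint_pos": joint angles; "qd": joint speeds; "tau": joint torques, N m; "ee_pos": TCP position; "orientation": TCP orientation; "force": force on the tool from outside, world axes, zero at the start; "wrist_torque": the same for the moment, N m; "finger_gap": finger opening in m.
Only numpy, scipy, OpenCV 4.12 (cv2) and the standard library are available. Lean on these libraries where they do the work, as an engineer would, in place of code of your own. Each camera call takes 0.05 s, during which the arm holds its last target. There are 200 camera calls.

## Working session

There is one attempt and no reset: what is moved stays moved. The work goes in short steps, Python scripts to look and compute and a tool call to move; the robot and the scene stay as the last step left them, time stands still between calls to the robot, and variables do not carry over. Pictures are saved under pics/ and viewed, about 8 in all and at most 12, crops included, and the job is handed in when it is done.

Besides the shell and the picture viewer there is one more tool, called after "Emit:" in YAML: its name, and indented under it one key for each argument. arm_command: Moves the arm, as the interface text tells. Its arguments: {"type":"object","properties":{"offset":{"type":"array"},"rot":{"type":"array"},"hand":{"type":"array"}},"required":["offset","rot","hand"]}

```bash
mkdir -p pics; cat > h.py <<'E'
import numpy as np, cv2
from bench import ctrl
def cam(n):
    c=ctrl.calibration(n);K=np.array([[c['fx'],0,c['cx']],[0,c['fy'],c['cy']],[0,0,1.]])
    return K,np.array(c['rvec'],float),np.array(c['tvec'],float)
def proj(n,P):
    K,r,t=cam(n);return cv2.projectPoints(np.array(P,float).reshape(-1,1,3),r,t,K,None)[0].reshape(-1,2)
def ray(n,uv,z):
    K,r,t=cam(n);R=cv2.Rodrigues(r)[0];C=-R.T@t
    d=R.T@np.linalg.inv(K)@np.array([uv[0],uv[1],1.]);return C+d*(z-C[2])/d[2]
def save(n,name,s=1.5,crop=None):
    im=ctrl.capture(n)[:,:,::-1]
    if crop: a,b,c,d=crop; im=im[b:d,a:c]
    cv2.imwrite('pics/'+name,cv2.resize(im,None,fx=s,fy=s,interpolation=cv2.INTER_CUBIC))
E
python3 - <<'E'
from h import *
save('top','t0.png');save('side','s0.png')
for n in('top','side'):
    K,r,t=cam(n);R=cv2.Rodrigues(r)[0];print(n,-R.T@t,R[2],K[0,0])
print(ctrl.get_obs(),ctrl.grasp_offset)
E
```

```text
top [0.33104795 0.05643737 1.38117306] [ 0.17213893  0.01047887 -0.98501695] 492.1633897517339
side [ 0.30872748 -0.45631498  0.71761659] [ 0.29043926  0.61894227 -0.72976401] 414.93233633269426
{'clock': 0.1, 'joint_pos': array([ 1.25538291e+00,  3.51186822e-01,  1.65236604e+00, -1.80105543e-05,
        1.13908823e+00, -8.45806545e-02]), 'qd': array([-0.00069919, -0.00023093,  0.00099769,  0.00070922,  0.00170971,
        0.00086448]), 'tau': array([ 7.27909696e-05, -5.06835759e+01, -2.91873926e+01, -8.38520327e-05,
        2.61757450e-03,  1.52356608e-05]), 'ee_pos': array([0.1257096 , 0.5351344 , 0.23080755]), 'orientation': array([-0.55404225,  0.55446151,  0.43878957, -0.4394011 ]), 'force': array([-0.57867146,  0.0926824 ,  0.09988527]), 'wrist_torque': array([0.02650354, 0.0189035 , 0.04866671]), 'finger_gap': 0.08547183230465893} -0.0187
```

View pics/t0.png

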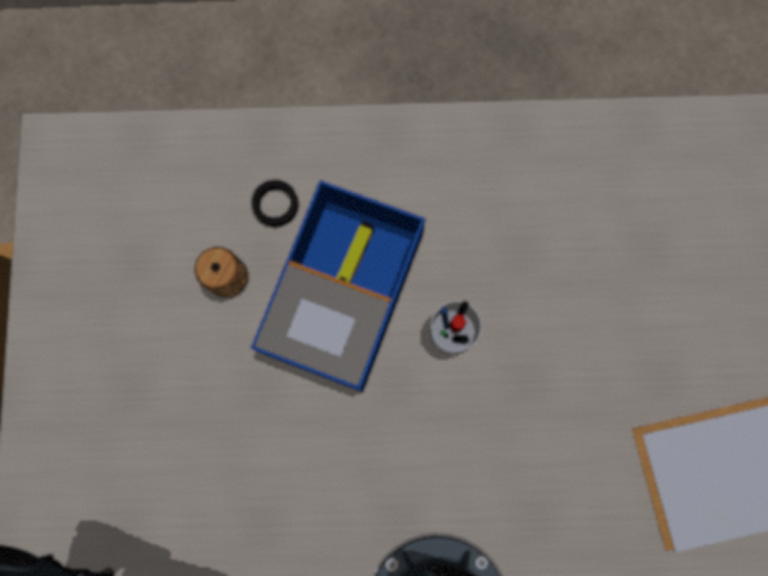

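View pics/s0.png

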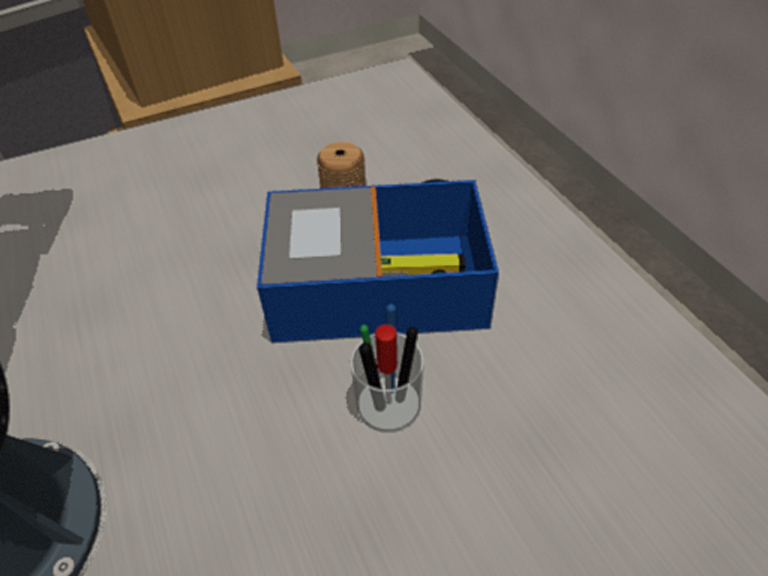

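The top view shows the bin corners at about (320,183), (424,219), (360,389) and (253,348) in the 1.5x image. The level's exposed end is near (365,226). I'll enlarge it to measure.

```bash
python3 - <<'E'
from h import *
save('top','t1.png',5,(160,115,300,235))
for p in [(320,183),(424,219),(360,389),(253,348)]: print(p,ray('top',np.array(p)/1.5,.12))
E
```

```text
(320, 183) [0.74553595 0.18939155 0.12      ]
(424, 219) [0.67441698 0.00635547 0.12      ]
(360, 389) [0.38005016 0.12391315 0.12      ]
(253, 348) [0.45405911 0.30637962 0.12      ]
```

View pics/t1.png

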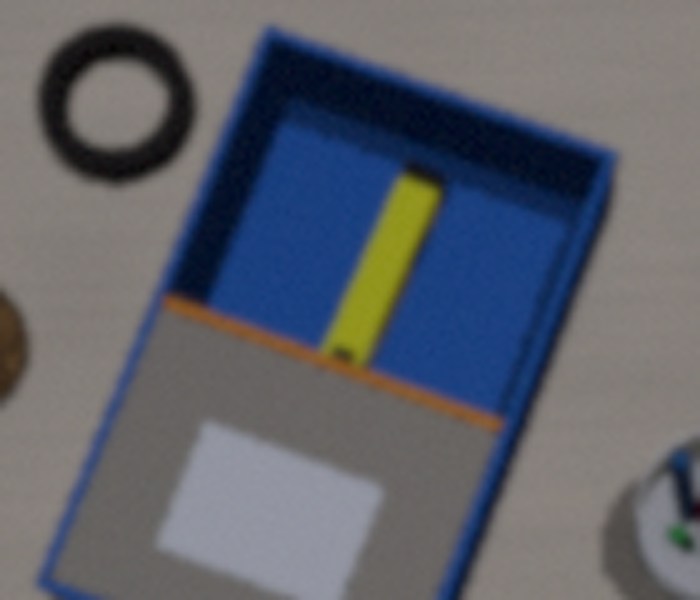

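The crop shows the level's end at about (427,169), its axis meeting the hood edge at about (345,359). The rim corners are at (268,28) and (616,153).

```bash
python3 - <<'E'
from h import *
f=lambda p,z:ray('top',np.array(p)/5+[160,115]-.4,z)
E_=f((427,169),.046);A=f((345,359),.046);print('end',E_,'hoodpt',A)
C=[f((268,28),.12),f((616,153),.12)]+[ray('top',np.array(p)/1.5-.17,.12) for p in((360,389),(253,348))]
C=np.array(C);c=C.mean(0);ux=(C[0]+C[1]-C[2]-C[3]);ux/=np.linalg.norm(ux)
print('bin',c,'yaw',np.arctan2(ux[1],ux[0]),np.linalg.norm(C[0]-C[1]),np.linalg.norm(C[1]-C[2]))
d=E_-A;print('level yaw',np.arctan2(d[1],d[0]))
uy=np.array([-ux[1],ux[0],0])
for n,p in(('end',E_),('A',A),('trimL',f((165,300),.12)),('trimR',f((503,426),.12))):print(n,(p-c)@ux,(p-c)@uy)
print('twine',ray('top',np.array((215,267))/1.5,.1),'cup',ray('top',np.array((455,328))/1.5,.1),'tape',f((116,103),.02))
# project check into side, px in 1.5x
print(proj('side',[E_,A,c+.161*ux+.101*uy,c+.161*ux-.101*uy])*1.5)
R=cv2.Rodrigues(np.zeros(3))[0]
from scipy.spatial.transform import Rotation as Ro
o=ctrl.get_obs();q=o['orientation'];T=Ro.from_quat(q[[1,2,3,0]]);print(T.as_matrix())
E
```

```text
end [0.69046125 0.10896142 0.046     ] hoodpt [0.58343344 0.15619322 0.046     ]
bin [0.5655358  0.15670302 0.12      ] yaw -0.3785388423370473 0.19810617654022847 0.3188961959418706
level yaw -0.4155988451105615
end 0.1337249650611851 0.0018060825577550232
A 0.01681898495331977 0.006140603093307981
trimL 0.0025840028217972016 0.09583385061310276
trimR 0.0012153578420320658 -0.0938620179040538
twine [0.60182286 0.37934842 0.1       ] cup [ 0.48238868 -0.0423819   0.1       ] tape [0.74134044 0.28801072 0.02      ]
[[463.40753788 259.4563257 ]
 [386.88572975 262.41557936]
 [474.27268838 179.57055757]
 [499.09400496 272.85826801]]
[[ 2.28772175e-01 -3.07145760e-04 -9.73479942e-01]
 [ 9.73479546e-01 -8.82890351e-04  2.28772361e-01]
 [-9.29742509e-04 -9.99999563e-01  9.70193692e-05]]
```

Measurements agree with the sizes given: rim 198 x 319 mm, and the exposed end projects correctly into the side view. I'll grip about 59 mm from the exposed end, where the gripper body clears both the hood and the far wall. Next I'll work out the move to above it.

```bash
cat >> h.py <<'E'
from scipy.spatial.transform import Rotation as Ro
def T(): 
    q=ctrl.get_obs()['orientation'];return Ro.from_quat(q[[1,2,3,0]])
def goal(yaw,th):  # level yaw, tilt up of exposed end
    x=np.array([-np.sin(yaw),np.cos(yaw),0]);y=np.array([0,0,-1.]);
    return Ro.from_matrix(np.c_[x,y,np.cross(x,y)])*Ro.from_rotvec([-th,0,0])
def delta(P,R):
    o=ctrl.get_obs();t=T();return (t.inv().apply(np.array(P)-o['ee_pos'])*1000).round(1),(t.inv()*R).as_rotvec().round(4)
E
python3 - <<'E'
from h import *
print(delta([.6365,.1328,.231],goal(-.405,0)))
E
```

```text
(array([-2.749e+02,  1.000e-01, -5.893e+02]), array([-0.    ,  0.1742, -0.0009]))
```

Emit:
arm_command:
  offset:
    - [-45,0,-95]
    - [-90,0,-190]
    - [-180,0,-390]
    - [-275,0,-589]
    - [-275,0,-589]
    - [-275,0,-589]
    - [-275,0,-589]
    - [-275,0,-589]
    - [-275,0,-589]
    - [-275,0,-589]
    - [-275,0,-589]
    - [-275,0,-589]
    - [-275,0,-589]
    - [-275,0,-589]
    - [-275,0,-589]
    - [-275,0,-589]
    - [-275,0,-589]
    - [-275,0,-589]
  rot:
    - [0,0.174,0]
    - [0,0.174,0]
    - [0,0.174,0]
    - [0,0.174,0]
    - [0,0.174,0]
    - [0,0.174,0]
    - [0,0.174,0]
    - [0,0.174,0]
    - [0,0.174,0]
    - [0,0.174,0]
    - [0,0.174,0]
    - [0,0.174,0]
    - [0,0.174,0]
    - [0,0.174,0]
    - [0,0.174,0]
    - [0,0.174,0]
    - [0,0.174,0]
    - [0,0.174,0]
  hand: [1,1,1,1,1,1,1,1,1,1,1,1,1,1,1,1,1,1]

```text
clock: 1.95
ee_pos: [0.6357, 0.1338, 0.2316]
orientation: [-0.59, 0.59, 0.39, -0.39]
force: [1.5, -0.1, 0.1]
finger_gap: 0.0855
```

Emit:
arm_command:
  offset:
    - [0,40,0]
    - [0,80,0]
    - [0,120,0]
    - [0,150,0]
    - [0,180,0]
    - [0,200,0]
    - [0,214,0]
    - [0,214,0]
    - [0,214,0]
    - [0,214,0]
  rot:
    - [0,0,0]
    - [0,0,0]
    - [0,0,0]
    - [0,0,0]
    - [0,0,0]
    - [0,0,0]
    - [0,0,0]
    - [0,0,0]
    - [0,0,0]
    - [0,0,0]
  hand: [1,1,1,1,1,1,1,1,1,1]

```text
clock: 2.95
ee_pos: [0.637, 0.1332, 0.0187]
orientation: [-0.59, 0.591, 0.39, -0.389]
force: [0.3, 0.3, 1.0]
finger_gap: 0.0852
```

```bash
python3 - <<'E'
from h import *
a=ctrl.capture('top')[95:255,150:310,::-1];b=ctrl.capture('side')[80:240,160:340,::-1]
cv2.imwrite('pics/d.png',np.hstack([cv2.resize(a,(400,400)),cv2.resize(b,(400,400))]))
o=ctrl.get_obs();print(o['ee_pos'],o['force'],o['joint_pos'])
E
```

```text
[0.63687309 0.13309428 0.01848358] [-0.22064349 -0.32739527  0.11007328] [ 1.34489947e-01  7.88579219e-01  1.50061429e+00 -1.32142206e-05
  8.50566288e-01 -1.03154668e+00]
```

View pics/d.png

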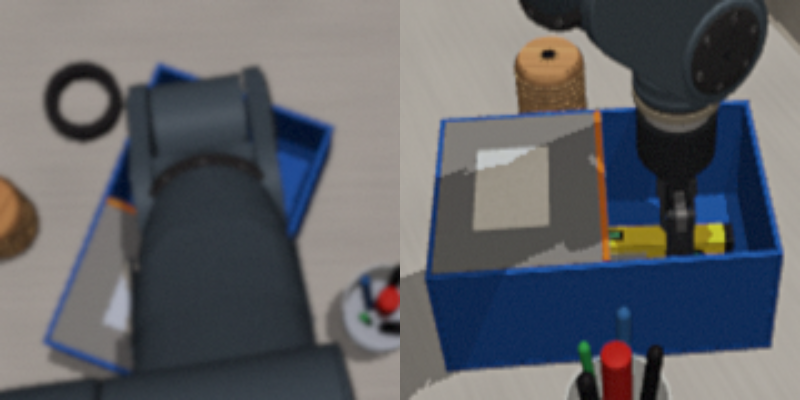

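The fingers straddle the level about 60 mm from its end, and the body is clear of hood and wall. I'll go 4 mm lower and shut the gripper.

Emit:
arm_command:
  offset:
    - [0,4,0]
    - [0,4,0]
    - [0,4,0]
    - [0,4,0]
    - [0,4,0]
    - [0,4,0]
    - [0,4,0]
    - [0,4,0]
    - [0,4,0]
    - [0,4,0]
    - [0,4,0]
    - [0,4,0]
  rot:
    - [0,0,0]
    - [0,0,0]
    - [0,0,0]
    - [0,0,0]
    - [0,0,0]
    - [0,0,0]
    - [0,0,0]
    - [0,0,0]
    - [0,0,0]
    - [0,0,0]
    - [0,0,0]
    - [0,0,0]
  hand: [1,1,-1,-1,-1,-1,-1,-1,-1,-1,-1,-1]

```text
clock: 4.25
ee_pos: [0.6365, 0.133, 0.0136]
orientation: [-0.59, 0.59, 0.39, -0.389]
force: [1.2, 0.5, 5.1]
finger_gap: 0.0229
```

```bash
cat > plan.py <<'E'
from h import *
# bin 2D frame (mm): level in-end bottom corner (X,Z), tilt t
def rot(t):return np.array([[np.cos(t),-np.sin(t)],[np.sin(t),np.cos(t)]])
def loc(p,X,Z,t):return rot(t).T@(np.array(p)-[X,Z])
def rd(q,a,b,c,d): # signed distance to box
    dx=max(a-q[0],q[0]-c);dz=max(b-q[1],q[1]-d)
    return max(dx,dz) if dx<0 or dz<0 else np.hypot(dx,dz)
B=(214-45,40+40,214+45,300)  # gripper body, local (from 80 up)
def clr(X,Z,t):
    obs=[(5,114),(5,120),(155,120),(161,120)]
    L=min(rd(loc(p,X,Z,t),0,0,270,40) for p in obs)
    G=min(rd(loc(p,X,Z,t),*B) for p in obs)
    c=[rot(t)@p+[X,Z] for p in map(np.array,[(0,0),(270,0),(270,40),(0,40)])]
    F=min(p[1]-6 for p in c); W=min([155-p[0] for p in c if p[1]<120]+[99]); H=min([114-p[1] for p in c if p[0]<5]+[99])
    return L,G,F,W,H
if __name__=='__main__':
    wp=[(-136,6,0),(-134,10,8),(-132,10,15),(-122,10,21),(-100,12,27),(-80,16,32),(-50,34,33),(-20,54,33),(0,85,33),(20,120,33),(20,180,33),(10,220,15)]
    for a,b in zip(wp[:-1],wp[1:]):
        for s in(0,.5):
            w=np.array(a)*(1-s)+np.array(b)*s;print(w.round(1),np.array(clr(w[0],w[1],np.radians(w[2]))).round(0))
E
python3 plan.py
```

```text
[-136    6    0] [68. 28.  0. 21. 68.]
[-135.    8.    4.] [56. 22.  2. 21. 66.]
[-134   10    8] [43. 16.  4. 22. 64.]
[-133.    10.    11.5] [34. 12.  4. 23. 65.]
[-132   10   15] [25. 12.  4. 26. 65.]
[-127.   10.   18.] [18. 19.  4. 25. 66.]
[-122   10   21] [12. 25.  4. 25. 67.]
[-111.   11.   24.] [ 7. 33.  5. 99. 66.]
[-100   12   27] [ 3. 41.  6. 99. 66.]
[-90.   14.   29.5] [ 0. 49.  8. 99. 65.]
[-80  16  32] [-2. 56. 10. 99. 64.]
[-65.   25.   32.5] [-3. 70. 19. 99. 55.]
[-50  34  33] [-3. 85. 28. 99. 46.]
[-35.  44.  33.] [ -3. 101.  38.  99.  36.]
[-20  54  33] [ -3. 118.  48.  99.  26.]
[-10.   69.5  33. ] [-11. 128.  64.  99.  11.]
[ 0 85 33] [-18. 137.  79.  99.  -5.]
[ 10.  102.5  33. ] [ -5. 149.  96.  99. -22.]
[ 20 120  33] [ 13. 163. 114.  99. -40.]
[ 20. 150.  33.] [ 34. 193. 144.  99. -70.]
[ 20 180  33] [  62.  222.  174.   99. -100.]
[ 15. 200.  24.] [  81.  223.  194.   99. -123.]
```

The gripper shut on the level at 22.9 mm. I'll refine the extraction path to run mid-way between the hood edge and the far wall.

```bash
cat > p2.py <<'E'
from plan import *
wp=[(-134.5,6,0),(-132,9,8),(-130,10,15),(-120,10,21),(-111,10,24),(-86,10,27),(-65,10,30),(-45,12,33),(40,67,33),(40,160,33),(20,225,25)]
n=[3,3,2,2,2,2,2,8,6,5]
i=0
for (a,b,k) in zip(wp[:-1],wp[1:],n):
    for j in range(1,k+1):
        X,Z,t=np.array(a)+(np.array(b)-np.array(a))*j/k;t=np.radians(t);i+=1
        P=rot(t)@[210.8,7.6]+[X,Z]-[76.3,13.6]
        print(i,'off z %.0f y %.0f rx %.3f'%(-P[0],-P[1],-t),np.array(clr(X,Z,t)).round(0),'ends z',(rot(t)@[270,20]+[X,Z])[1].round(),(rot(t)@[0,20]+[X,Z])[1].round())
E
python3 p2.py
```

```text
1 off z -0 y -11 rx -0.047 [60. 25.  1. 19. 67.] ends z 40.0 27.0
2 off z -0 y -22 rx -0.093 [52. 21.  2. 19. 66.] ends z 53.0 28.0
3 off z 1 y -32 rx -0.140 [42. 18.  3. 20. 65.] ends z 66.0 29.0
4 off z 2 y -41 rx -0.180 [36. 15.  3. 21. 65.] ends z 77.0 29.0
5 off z 3 y -50 rx -0.221 [32. 13.  4. 22. 65.] ends z 88.0 29.0
6 off z 5 y -58 rx -0.262 [26. 13.  4. 24. 65.] ends z 99.0 29.0
7 off z 3 y -69 rx -0.314 [19. 19.  4. 23. 66.] ends z 112.0 29.0
8 off z 2 y -79 rx -0.367 [12. 26.  4. 23. 67.] ends z 125.0 29.0
9 off z -0 y -84 rx -0.393 [10. 29.  4. 21. 67.] ends z 132.0 28.0
10 off z -2 y -89 rx -0.419 [ 8. 32.  4. 19. 67.] ends z 138.0 28.0
11 off z -12 y -94 rx -0.445 [ 9. 38.  4. 99. 68.] ends z 144.0 28.0
12 off z -22 y -99 rx -0.471 [11. 45.  4. 99. 68.] ends z 150.0 28.0
13 off z -30 y -104 rx -0.497 [13. 51.  4. 99. 69.] ends z 156.0 28.0
14 off z -37 y -108 rx -0.524 [15. 57.  4. 99. 69.] ends z 162.0 27.0
15 off z -44 y -114 rx -0.550 [16. 64.  5. 99. 69.] ends z 169.0 28.0
16 off z -51 y -120 rx -0.576 [18. 70.  6. 99. 68.] ends z 176.0 29.0
17 off z -62 y -126 rx 
[... 706 characters left out ...]
.0
27 off z -136 y -221 rx -0.576 [ 26. 154. 108.  99.  99.] ends z 277.0 130.0
28 off z -136 y -237 rx -0.576 [ 34. 169. 123.  99.  99.] ends z 293.0 146.0
29 off z -136 y -252 rx -0.576 [ 43. 184. 138.  99.  99.] ends z 308.0 161.0
30 off z -136 y -268 rx -0.576 [ 53. 200. 154.  99.  99.] ends z 324.0 177.0
31 off z -136 y -276 rx -0.548 [ 61. 210. 167.  99.  99.] ends z 331.0 190.0
32 off z -135 y -284 rx -0.520 [ 71. 220. 180.  99.  99.] ends z 338.0 203.0
33 off z -134 y -292 rx -0.492 [ 82. 230. 193.  99.  99.] ends z 344.0 217.0
34 off z -133 y -300 rx -0.464 [ 94. 240. 206.  99.  99.] ends z 351.0 230.0
35 off z -132 y -307 rx -0.436 [ 106.  249.  219.   99. -147.] ends z 357.0 243.0
```

Emit:
arm_command:
  offset:
    - [0,-6,0]
    - [0,-11,0]
    - [0,-22,0]
    - [0,-32,1]
    - [0,-41,2]
    - [0,-50,3]
    - [0,-58,5]
    - [0,-69,3]
    - [0,-79,2]
    - [0,-79,2]
    - [0,-79,2]
  rot:
    - [-0.023,0,0]
    - [-0.047,0,0]
    - [-0.093,0,0]
    - [-0.14,0,0]
    - [-0.18,0,0]
    - [-0.221,0,0]
    - [-0.262,0,0]
    - [-0.314,0,0]
    - [-0.367,0,0]
    - [-0.367,0,0]
    - [-0.367,0,0]
  hand: [-1,-1,-1,-1,-1,-1,-1,-1,-1,-1,-1]

```text
clock: 5.35
ee_pos: [0.634, 0.1339, 0.0922]
orientation: [-0.473, 0.688, 0.454, -0.312]
force: [0.8, 0.5, -1.6]
finger_gap: 0.0232
```

```bash
python3 - <<'E'
from h import *
a=ctrl.capture('top')[95:255,150:310,::-1];b=ctrl.capture('side')[60:240,160:340,::-1]
cv2.imwrite('pics/e.png',np.hstack([cv2.resize(a,(400,400)),cv2.resize(b,(400,400))]))
o=ctrl.get_obs();print(o['ee_pos'],o['force'],o['wrist_torque'],o['joint_pos'],o['finger_gap'])
print((goal(-.405,0).inv()*T()).as_rotvec())
u=np.array([np.cos(.405),-np.sin(.405),0]);t=-(goal(-.405,0).inv()*T()).as_rotvec()[0]
X=u*np.cos(t)+[0,0,np.sin(t)];Z=-u*np.sin(t)+[0,0,np.cos(t)]
ends=[o['ee_pos']+X*(s-.2108)+Z*(h-.0076) for s in(.27,) for h in(0,.04)]
print(ends,(proj('side',ends)-[160,60])*400/180+[400,0],(proj('top',ends)-[150,95])*2.5)
E
```

```text
[0.63428753 0.13366613 0.09185864] [-0.49517146 -0.48595102 -1.85022554] [0.01447706 0.11517845 0.02730201] [ 0.22172863  0.59500937  1.70823706 -0.39690464  0.57391808 -0.63793898] 0.023238467259659255
[-3.65737302e-01 -1.70036341e-04  1.86268113e-04]
[array([0.68759784, 0.11081203, 0.10593346]), array([0.6744496 , 0.11644867, 0.14328788])] [[731.46543063 207.53437131]
 [719.09676668 179.05208743]] [[233.35520719 121.59345944]
 [226.45038259 124.29193452]]
```

View pics/e.png

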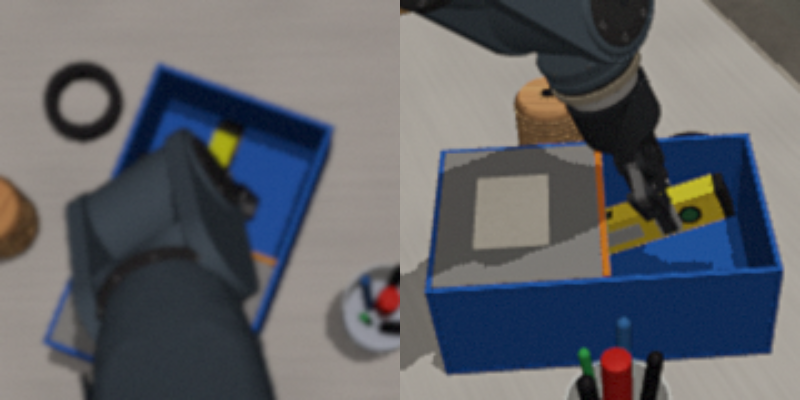

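The picture matches the prediction: the exposed end is at (230,125) in the top half and (725,195) in the side half, tilted about 21° with no visible slip. Force is only the level's weight. I'll convert the remaining path into the present tool frame.

```bash
python3 - <<'E'
import subprocess,re,numpy as np
from scipy.spatial.transform import Rotation as Ro
L=subprocess.run(['python3','p2.py'],capture_output=True,text=True).stdout.splitlines()
A=[[float(v) for v in re.match(r'\d+ off z (\S+) y (\S+) rx (\S+)',l).groups()] for l in L]
b=A[7];r=Ro.from_rotvec([b[2],0,0]).inv()
for i,a in enumerate(A[8:],9): print(i,r.apply([0,a[1]-b[1],a[0]-b[0]]).round(0)[1:],round(a[2]-b[2],3))
E
```

```text
9 [-4. -4.] -0.026
10 [-8. -7.] -0.052
11 [ -9. -18.] -0.078
12 [-10. -30.] -0.104
13 [-12. -39.] -0.13
14 [-13. -47.] -0.157
15 [-16. -55.] -0.183
16 [-19. -64.] -0.209
17 [-21. -77.] -0.209
18 [-23. -89.] -0.209
19 [ -26. -101.] -0.209
20 [ -29. -114.] -0.209
21 [ -32. -126.] -0.209
22 [ -35. -139.] -0.209
23 [ -37. -151.] -0.209
24 [ -40. -163.] -0.209
25 [ -54. -169.] -0.209
26 [ -69. -174.] -0.209
27 [ -83. -180.] -0.209
28 [ -98. -186.] -0.209
29 [-112. -191.] -0.209
30 [-127. -197.] -0.209
31 [-134. -199.] -0.181
32 [-142. -201.] -0.153
33 [-150. -203.] -0.125
34 [-158. -205.] -0.097
35 [-165. -207.] -0.069
```

Emit:
arm_command:
  offset:
    - [0,-4,-4]
    - [0,-8,-7]
    - [0,-9,-18]
    - [0,-10,-30]
    - [0,-12,-39]
    - [0,-13,-47]
    - [0,-16,-55]
    - [0,-19,-64]
    - [0,-21,-77]
    - [0,-23,-89]
    - [0,-26,-101]
    - [0,-29,-114]
    - [0,-32,-126]
    - [0,-35,-139]
    - [0,-37,-151]
    - [0,-40,-163]
    - [0,-40,-163]
    - [0,-40,-163]
  rot:
    - [-0.026,0,0]
    - [-0.052,0,0]
    - [-0.078,0,0]
    - [-0.104,0,0]
    - [-0.13,0,0]
    - [-0.157,0,0]
    - [-0.183,0,0]
    - [-0.209,0,0]
    - [-0.209,0,0]
    - [-0.209,0,0]
    - [-0.209,0,0]
    - [-0.209,0,0]
    - [-0.209,0,0]
    - [-0.209,0,0]
    - [-0.209,0,0]
    - [-0.209,0,0]
    - [-0.209,0,0]
    - [-0.209,0,0]
  hand: [-1,-1,-1,-1,-1,-1,-1,-1,-1,-1,-1,-1,-1,-1,-1,-1,-1,-1]

```text
clock: 7.25
ee_pos: [0.7607, 0.0792, 0.1872]
orientation: [-0.399, 0.734, 0.483, -0.263]
force: [-0.4, -0.3, -1.3]
finger_gap: 0.023
```

```bash
cat > chk.py <<'E'
import sys
from h import *
a=ctrl.capture('top')[75:255,150:330,::-1];b=ctrl.capture('side')[20:240,150:370,::-1]
cv2.imwrite('pics/'+sys.argv[1],np.hstack([cv2.resize(a,(400,400)),cv2.resize(b,(400,400))]))
o=ctrl.get_obs();print(o['ee_pos'],o['force'],o['wrist_torque'],o['joint_pos'],o['finger_gap'])
m=T().as_matrix();X=-m[:,2];Z=-m[:,1];print('tilt',np.arcsin(X[2]),np.arctan2(X[1],X[0]))
E_=[o['ee_pos']+X*(s-.2108)+Z*.0124 for s in(.27,0)]
print(np.round(E_,3),(proj('side',E_)-[150,20])*400/220+[400,0],(proj('top',E_)-[150,75])*400/180)
E
python3 chk.py f.png
```

```text
[0.76040974 0.07958975 0.18713318] [ 0.41934723 -0.03137549 -1.89535201] [ 0.12185236  0.25232481 -0.01062205] [ 0.14147435  0.60881175  1.47115928 -0.50908315  0.61914549 -0.67259563] 0.023333994835123596
tilt 0.5745480202207642 -0.40430092487972846
[[0.8   0.063 0.23 ]
 [0.592 0.152 0.083]] [[808.81263612 152.63294544]
 [602.98878187 260.43104062]] [[243.69369999  23.53734135]
 [175.81302541 235.27998102]]
```

View pics/f.png

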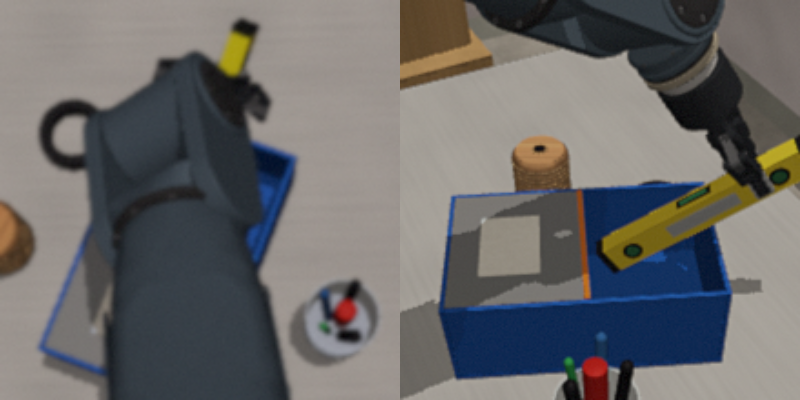

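The level is out on a slant, with its lower end at (608,255) in the side half. The prediction was (603,260), so it is clear of the hood edge. Now I lift it straight up 150 mm.

Emit:
arm_command:
  offset:
    - [0,-8,-5]
    - [0,-21,-14]
    - [0,-34,-22]
    - [0,-46,-30]
    - [0,-59,-38]
    - [0,-71,-46]
    - [0,-84,-54]
    - [0,-97,-63]
    - [0,-109,-71]
    - [0,-118,-76]
    - [0,-126,-82]
    - [0,-126,-82]
    - [0,-126,-82]
    - [0,-126,-82]
    - [0,-126,-82]
    - [0,-126,-82]
  rot:
    - [0,0,0]
    - [0,0,0]
    - [0,0,0]
    - [0,0,0]
    - [0,0,0]
    - [0,0,0]
    - [0,0,0]
    - [0,0,0]
    - [0,0,0]
    - [0,0,0]
    - [0,0,0]
    - [0,0,0]
    - [0,0,0]
    - [0,0,0]
    - [0,0,0]
    - [0,0,0]
  hand: [-1,-1,-1,-1,-1,-1,-1,-1,-1,-1,-1,-1,-1,-1,-1,-1]

```text
clock: 8.95
ee_pos: [0.7611, 0.0794, 0.3379]
orientation: [-0.398, 0.734, 0.484, -0.263]
force: [0.4, 0.4, -2.2]
finger_gap: 0.0235
```

```bash
python3 chk.py g.png
```

```text
[0.76118195 0.07944924 0.33818866] [ 0.84494128  0.34168007 -1.665819  ] [0.10314989 0.29039005 0.00645021] [ 0.14112326  0.47335979  1.30972484 -0.37330641  0.8872666  -0.85709932] 0.02375420088726901
tilt 0.5757149258275767 -0.4046957283980317
[[0.801 0.063 0.381]
 [0.592 0.152 0.234]] [[838.60603421  18.92526285]
 [601.27007676 158.26492147]] [[241.54253427 -36.93442446]
 [165.28236652 207.10480637]]
```

View pics/g.png

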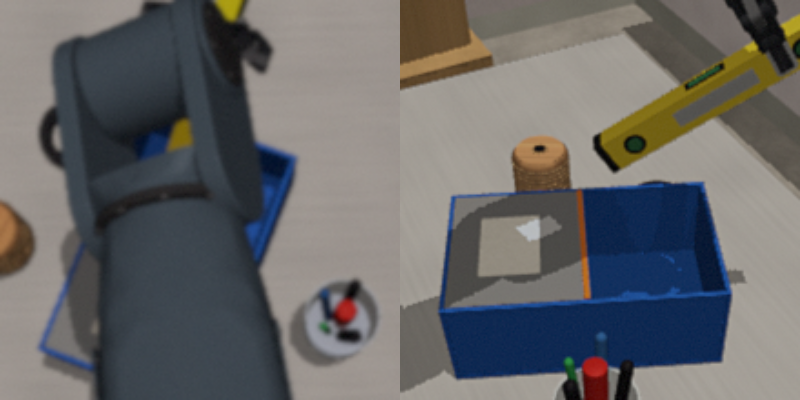

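The level is fully in the air. Its lower end is at (606,152) in the side half against a prediction of (601,158), which puts it at about z = 0.235 m. Bystanders are untouched, so I'm handing in.

```bash
python3 -c "
from bench import ctrl
o=ctrl.get_obs();print(abs(o['qd']).max(),o['finger_gap'],o['clock'],ctrl.hand_in())"
```

```text
the job is handed in; nothing more can be done
0.0014285968013364237 0.02375420088726901 9.05 None
```

The level is out of the bin, and I handed the job in at 9.05 s with the gripper still holding it; the hand-in reports no verdict. I gripped it about 59 mm from its exposed end and tilted that end up to about 21°. I then drew it out on a slant at 33° between the hood edge and the far wall, and lifted it straight up 150 mm.

What the last checks showed:
- **Heights:** the end faces come out at about 0.38 m and 0.235 m, against the required 0.165 m. These are worked out from the arm pose, and the lower end sits within about 8 px of that in the enlarged side picture. The upper end was outside that picture.
- **On the way:** at the slanted check, the exposed end was at about 0.23 m and the other end at about 0.083 m, so that condition was met.
- **Grip and stillness:** the finger gap read 23.8 mm on the 24 mm bar, and the arm was still. The force reading was only about 1.7–2 N, roughly the level's weight. I did not measure grip force or the level's own speed directly.
- **Bystanders:** the pictures showed the twine, pen cup and tape where they started, though in the last one the arm partly hid the tape. I did not measure their positions again.

No check failed. One small mismatch remained: the hood edge measured about 3 mm off its stated position, and I allowed for this in the path.

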